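Pivot a profile length past the post into its bay

ROBOT

A 6-joint arm with a two-finger parallel gripper is mounted at the origin on a cart in front of the work surface, level with it; the furniture and walls round the work are solid. World frame = base frame: x ahead of the robot, y to its left, z up, the work surface at z = 0. Lengths are in m, angles in degrees, forces in N, time in s.
With the tool pointing down it reaches from about 0.3 to 0.75 m from the base axis. Payload 8.5 kg.
Tool frame: the origin (TCP) lies midway between the tips of the shut fingers; the grasp point (between the pads) lies 19 mm behind it (env.tcp_to_grasp is the z of the grasp point in the tool frame, in m); z points along the fingers, y is the line along which they close (so a half turn about z gives the same grasp; the last joint's range is limited). The gripper opens to 85 mm and grips with 20 to 120 N. Pads are 22 mm wide; open, the fingers measure 114 mm over their backs; the gripper's body (76 mm by 85 mm) begins 54 mm behind the grasp point. The pads swing forward as they close: fully open they stand 13 mm farther back than shut.
Start: joints at [53.268, 21.807, 74.336, -0, 83.858, -12.336], TCP at [0.227, 0.501, 0.2] pointing down, gripper open.
Joint ranges: [-178.18, 178.18], [-50.72, 133.34], [12.68, 142.11], [-81.47, 261.47], [9.98, 163.14], [-165.26, 165.26]. Speed limits (degrees/s): [136.94, 136.94, 180, 180, 180, 180].

INTERFACE

Orientations are given as a 3x3 rotation matrix whose columns are the frame's x, y, z axes.
In Python, from rig import env, imaging, job, models gives the robot as it stands. The module is installed in compiled form; this text tells all that it offers.
- The arm moves only by the tool jog_arm, never from a script. Its argument "plan" is text: rows parted by semicolons, each of 7 numbers parted by spaces: the turn, a rotation vector about the tool's x, y, z in degrees, then the shift along the tool's x, y, z in cm, then the closure in counts, from 0 (fully open) to 255 (shut). In form: rx ry rz x y z claw; .... A call has 1 to 10 rows; each row shifts and turns the commanded pose from where the row before left it, along the tool's axes as they then stand; what a row does not reach is not made up. A row lasts 1/12 s, in which the tool goes at most 41.7 mm and 7.16 degrees, less where a joint would pass 70% of its speed; a pose out of reach is approached as far as the arm can. A call with a gripper value outside its range is refused whole. The fingers move at their own pace and stop on an object; "grip_force" is the grip in N (left out, the last holds). Time passes only in rows, so rows that do not move let the fingers close. It gives the time, the measured TCP pose, the force, the opening and the grip force at its end, in the units of the state.
- env.observe(): the state, without advancing time (a new reading comes with each control period).
- imaging.get_image(name): name is "scene" or "top" or "wrist"; returns a dict with "pixels" (384x512x3 uint8, red, green, blue), "depth" (384x512 float32, m along the optical axis (not along the pixel's ray), 0 where there is no reading), "fov_y" (degrees; the focal length in pixels is half the picture's height over the tangent of half this angle, whatever the lens; pixels are square), "cx", "cy" (the principal point, pixels), "world_from_camera" (4x4, takes a point from camera to world coordinates). Camera axes: x right, y down, z forward; pixel columns grow to the right and rows downward; lengths in m; the calibration is good to about 2 mm. A picture is of the moment at which its call begins.
- job.close_job(): hands the job in; it is judged then, once.
Trained networks look in the newest picture that a camera, given by its name, has taken for a name from the list of things; names that differ only in an ending like _2 or _b are one class to them, and where a whole thing is asked for, a point or a joint stands for the part that bears it (a point fixed in the world has none). Each returns a list of dicts, best first, with "confidence" (0 to 1); they miss things now and then, are a little off and sometimes report something else, mostly with a low value. They report only what shows in the picture. A call takes as long as a camera call.
- models.outline_of(camera, query): "region" (384x512 bool, what is visible of it) and "bbox" ([centre column, centre row, width, height] in pixels, round what is visible of it).
- models.tip_of(camera, query): "at" ([column, row] in pixels: a listed point, or the origin of a listed thing).
The state is a dict: "time_s": time; "q": joint angles; "qvel": joint speeds; "joint_efforts": joint torques, N m; "position": TCP position; "tool_rot": TCP orientation; "ft_force": force on the tool from outside, world axes, zero at the start; "wrist_torque": the same for the moment, N m; "grip_width": finger opening in m; "gripper_force": force on a finger pad.
Only numpy, scipy, OpenCV 4.12 (cv2) and the standard library are available. Lean on these libraries where they do the work, as an engineer would, in place of code of your own. Each camera call takes 0.05 s, during which the arm holds its last target. There are 200 camera calls.

TASK

Push the loose length of slotted aluminium profile into the white three-sided bay on the worktop: a stub post stands in the bay's mouth, so push one end of the profile to angle it, slip its left end in behind the post, then push the other end round until the profile lies flush along the back fence, between the two cheeks. Only push it along the worktop with the fingertips, never pinch or lift it, leave the bottle, beaker and tape roll where they are, and finish clear of everything.

Things in the scene. Friction and masses are not known exactly. Their poses are not given: they have to be found in the camera images.
- profile: loose straight length of slotted aluminium profile with thin black end caps, 240 mm long (its y), 30 mm wide (its x), 30 mm high, about 0.2 kg, slides on the worktop. Origin: centre of its underside. z up. At the start it lies in front of the bay (nearer the robot) and to the right, roughly parallel to the fence, its +y end to the left.
- profile_left (a point): centre of the end face of the profile at its +y end (the left end at the start), 15 mm above the underside
- profile_right (a point): centre of the end face of the profile at its -y end (the right end at the start), 15 mm above the underside
- bay: fixed white plastic bay, open to the robot, floorless: a back fence 10 mm thick, 45 mm high, with a cheek at each end. Origin: on the worktop at the middle of the fence's inner face; x points into the fence (away from the robot), y along it to the left. Low 6 mm feet run outside fence and cheeks. Fully home, the profile's origin is at bay x = -15 mm, its y along the bay's y
- bay_left (a point): on the worktop, inner corner of the fence with the left cheek: 145 mm from the bay's origin along +y. Each cheek is 10 mm thick, 45 mm high and reaches 75 mm forward from the fence (to bay x = -75 mm), front edge rounded
- bay_right (a point): the same inner corner at the right cheek: 145 mm from the bay's origin along -y; the cheeks' inner faces are 290 mm apart
- post: fixed upright round steel stub post, 20 mm diameter (24 mm over the collar in the lowest 10 mm), 60 mm high, in front of the left half of the bay: its axis is 85 mm in front of the fence's inner face (bay x = -85 mm) and 50 to 75 mm left of the bay's middle. Origin: on its axis at the worktop. The gap between post and fence is 73 mm; the way from post to right cheek is shorter than the profile.
- sample_bottle: clear glass sample bottle with flared neck, 57 mm diameter, 112 mm high, upright left of the work; leave alone. Origin: centre of its underside
- beaker: clear beaker, 71 mm diameter, 71 mm high, upright right of the bay; leave alone. Origin: centre of its underside
- tape_roll: flat-lying roll of cream tape, 76 mm diameter, 15 mm high, left of the work and near the robot; leave alone. Origin: centre of its underside

How it is judged (in metres and radians):
At the end, for the whole second after the job is handed in: The profile lies flat and still on the worktop inside the bay, behind the post and between the cheeks, its middle within 6 mm of the fully home depth (origin 10 to 21 mm in front of the fence face), parallel to the fence within 0.05 rad; bottle, beaker and tape roll within 15 mm of where they stood (x of profile in the frame of bay between -0.021 and -0.01 m and y of profile in the frame of bay between -0.032 and 0.032 m and angle between the y axis of profile and the y axis of bay, either way round below 0.05 rad and height (world z) of profile below 0.005 m and angle between profile's own z axis and vertical below 0.05 rad and linear speed of profile below 0.01 m/s and distance of each of sample_bottle, beaker, tape_roll from where it was at the start of the episode below 0.015 m); the robot touches nothing.
It fails at once if the profile is lifted off the worktop or tipped (its underside rises 10 mm, or it tilts 0.15 rad) (height (world z) of profile above 0.01 m or angle between profile's own z axis and vertical above 0.15 rad).
It fails at once if the profile is pinched (the fingers press on both of its long sides at once) (contact force between the fingers and profile_c1 above 2 N and contact force between the fingers and profile_c2 above 2 N).
It fails at once if the sample bottle is moved by 15 mm or tipped (distance of sample_bottle from where it was at the start of the episode above 0.015 m or angle between sample_bottle's own z axis and vertical above 0.2 rad).
It fails at once if the beaker is moved by 15 mm or tipped (distance of beaker from where it was at the start of the episode above 0.015 m or angle between beaker's own z axis and vertical above 0.2 rad).
It fails at once if the roll of tape is moved by 15 mm or tipped (distance of tape_roll from where it was at the start of the episode above 0.015 m or angle between tape_roll's own z axis and vertical above 0.2 rad).
It also fails if it takes over 67 s, if anything falls off the work surface, if the arm or the gripper's body presses on something with over 40 N, if the wrist force passes 120 N, or if a joint passes its speed limit or range.

## Working session

There is one attempt and no reset: what is moved stays moved. The work goes in short steps, Python scripts to look and compute and a tool call to move; the robot and the scene stay as the last step left them, time stands still between calls to the robot, and variables do not carry over. Pictures are saved under pics/ and viewed, at most 10 in all, crops included, and the job is handed in when it is done.

Besides the shell and the picture viewer there is one more tool, called after "Request:" as a command line: name --argument value ..., lists and objects as JSON in quotes. jog_arm: Moves the arm, as the interface text tells. Its arguments: {"type":"object","properties":{"plan":{"type":"string"},"grip_force":{"type":"number"}},"required":["plan"]}

```bash
mkdir -p pics; cat > h.py <<'E'
import numpy as np, cv2
from rig import env, imaging, job, models
def cam(n):
    d=imaging.get_image(n); d['f']=192/np.tan(np.radians(d['fov_y']/2)); return d
def ray(d,uv,z):
    v=np.array([(uv[0]-d['cx'])/d['f'],(uv[1]-d['cy'])/d['f'],1.]); T=d['world_from_camera']
    r=T[:3,:3]@v; o=T[:3,3]; return o+r*(z-o[2])/r[2]
def cloud(d):
    v,u=np.mgrid[:384,:512]; z=d['depth']; P=np.stack([(u-d['cx'])/d['f']*z,(v-d['cy'])/d['f']*z,z],-1)
    return P@d['world_from_camera'][:3,:3].T+d['world_from_camera'][:3,3]
def save(d,n): cv2.imwrite('pics/'+n,d['pixels'][...,::-1])
E
cat > a.py <<'E'
from h import *
np.set_printoptions(precision=4,suppress=True)
s=env.observe(); print(s['time_s'],s['position'],s['tool_rot'],s['grip_width'])
ims={}
for n in ['top','scene']:
    d=cam(n); ims[n]=d['pixels'][...,::-1]; save(d,n+'0.png'); C=cloud(d)
    print(n,d['world_from_camera'][:3,3])
    for q,z in [('profile_left',.015),('profile_right',.015),('profile',0),('bay',0),('bay_left',0),('bay_right',0),('post',0),('sample_bottle',0),('beaker',0),('tape_roll',0)]:
        r=models.tip_of(n,q)
        print(q,[(round(x['confidence'],2),np.round(x['at']),ray(d,x['at'],z)) for x in r[:2]])
    r=models.outline_of(n,'profile')
    if r:
        m=r[0]['region']&(d['depth']>0); p=C[m]; p=p[(p[:,2]>.024)&(p[:,2]<.036)]
        b=cv2.minAreaRect((p[:,:2]*1000).astype(np.float32)); print('prof',b,len(p))
    r=models.outline_of(n,'post')
    if r:
        m=r[0]['region']&(d['depth']>0); p=C[m]; p=p[(p[:,2]>.056)]; print('post',p.mean(0),len(p))
E
python3 a.py
```

```text
0.0 [0.227  0.5006 0.1998] [[-0.9107  0.4131 -0.0008]
 [ 0.4131  0.9107 -0.0012]
 [ 0.0003 -0.0014 -1.    ]] 0.08515926846868083
top [0.4191 0.0486 1.2904]
profile_left [(0.8, array([276., 213.]), array([0.5036, 0.0277, 0.015 ])), (0.35, array([385., 169.]), array([ 0.6203, -0.2549,  0.015 ]))]
profile_right [(0.77, array([364., 200.]), array([ 0.541 , -0.1985,  0.015 ]))]
profile [(0.98, array([320., 204.]), array([ 0.5306, -0.0876,  0.    ]))]
bay [(0.92, array([266., 150.]), array([0.6722, 0.0541, 0.    ]))]
bay_left [(0.69, array([211., 163.]), array([0.6374, 0.2002, 0.    ]))]
bay_right [(0.69, array([314., 140.]), array([ 0.6996, -0.0722,  0.    ]))]
post [(0.68, array([191., 209.]), array([0.5146, 0.2504, 0.    ])), (0.41, array([245., 187.]), array([0.5732, 0.1081, 0.    ]))]
sample_bottle [(0.89, array([190., 210.]), array([0.5117, 0.2533, 0.    ])), (0.32, array([168., 251.]), array([0.4037, 0.306 , 0.    ]))]
beaker [(0.81, array([383., 170.]), array([ 0.6194, -0.254 ,  0.    ]))]
tape_roll [(0.73, array([169., 251.]), array([0.4032, 0.3044, 0.    ]))]
prof ((520.208007812
[... 242 characters left out ...]
]))]
profile [(0.93, array([292., 243.]), array([ 0.5241, -0.0911,  0.    ]))]
bay [(0.59, array([275., 185.]), array([0.662 , 0.0561, 0.    ])), (0.42, array([292., 244.]), array([ 0.5188, -0.0934,  0.    ]))]
bay_left []
bay_right [(0.6, array([320., 206.]), array([ 0.6689, -0.083 , -0.    ]))]
post [(0.63, array([243., 197.]), array([0.57  , 0.0973, 0.    ]))]
sample_bottle [(0.81, array([185., 187.]), array([0.5037, 0.2501, 0.    ]))]
beaker [(0.97, array([376., 251.]), array([ 0.6229, -0.2632,  0.    ]))]
tape_roll [(0.87, array([144., 198.]), array([0.4064, 0.3053, 0.    ]))]
prof ((521.9263305664062, -89.61051940917969), (32.250213623046875, 239.1052703857422), 6.616572380065918) 1092
```

```bash
cat > b.py <<'E'
from h import *
np.set_printoptions(precision=4,suppress=True)
d=cam('top'); save(d,'t1.png'); C=cloud(d)
im=cv2.resize(d['pixels'][90:290,130:420,::-1],None,fx=2.7,fy=2.7,interpolation=cv2.INTER_CUBIC); cv2.imwrite('pics/t1c.png',im)
d2=cam('scene'); save(d2,'s1.png')
for dd in (d,d2):
    C=cloud(dd).reshape(-1,3); m=(C[:,2]>.040)&(C[:,2]<.049)&(C[:,0]>.54)&(C[:,0]<.76)&(C[:,1]>-.16)&(C[:,1]<.25); p=C[m]
    b=cv2.minAreaRect((p[:,:2]*1000).astype(np.float32)); print(b,cv2.boxPoints(b),len(p))
E
python3 b.py
```

```text
((665.3663330078125, 62.101593017578125), (182.94668579101562, 314.8660583496094), 16.957839965820312) [[ 531.9521  186.0095]
 [ 623.7885 -115.166 ]
 [ 798.7805  -61.8064]
 [ 706.9442  239.3692]] 662
((666.8118286132812, 61.545928955078125), (182.8400115966797, 314.5615234375), 16.99539566040039) [[ 533.4119  185.2364]
 [ 625.3566 -115.5877]
 [ 800.2117  -62.1445]
 [ 708.267   238.6796]] 595
```

View pics/t1c.png

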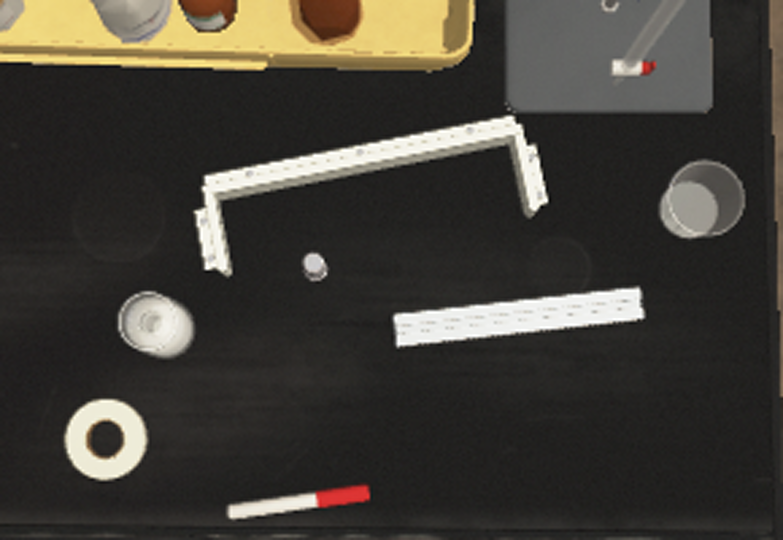

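View pics/s1.png

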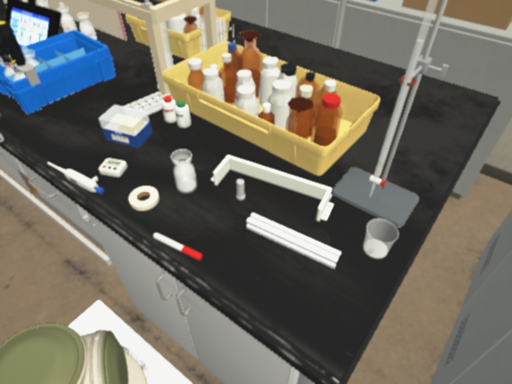

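```bash
cat > c.py <<'E'
from h import *
from scipy.optimize import least_squares
np.set_printoptions(precision=4,suppress=True)
def fit(C):
    C=C.reshape(-1,3); P=C[(C[:,2]>.038)&(C[:,2]<.050)][:,:2]
    def loc(t,p): c,s=np.cos(t[2]),np.sin(t[2]); q=p-t[:2]; return np.stack([c*q[:,0]+s*q[:,1],-s*q[:,0]+c*q[:,1]],1)
    def bd(q,x0,x1,y0,y1): return np.hypot(np.maximum(0,np.maximum(x0-q[:,0],q[:,0]-x1)),np.maximum(0,np.maximum(y0-q[:,1],q[:,1]-y1)))
    def dist(t,p):
        q=loc(t,p); m=np.minimum(bd(q,.0048,.0052,-.155,.155),bd(q,-.075,.005,.1498,.1502)); return np.minimum(m,bd(q,-.075,.005,-.1502,-.1498))
    t=np.array([.665,.055,np.radians(12)])
    for g in (.025,.015,.010):
        p=P[dist(t,P)<g]; t=least_squares(dist,t,args=(p,),loss='soft_l1',f_scale=.004).x
    p=P[dist(t,P)<.010]
    return t,len(p),dist(t,p).mean()
if __name__=='__main__':
    for n in ('top','scene'):
        d=cam(n); t,k,r=fit(cloud(d)); print(n,t,np.degrees(t[2]),k,r)
        c,s=np.cos(t[2]),np.sin(t[2]); R=np.array([[c,-s],[s,c]])
        for w,z in (((.5656,.1052),0),((.521,-.089),0),((.508,.252),0),((.621,-.258),0),((.404,.305),0)): print(R.T@(np.array(w)-t[:2]))
        for a in ((0,.145),(0,-.145)): print('corner',R@np.array(a)+t[:2])
E
python3 c.py
```

```text
top [0.6621 0.0584 0.2014] 11.54113766345686 716 0.0024243969146475605
[-0.0852  0.0652]
[-0.1678 -0.1162]
[-0.1123  0.2205]
[-0.1036 -0.3018]
[-0.2036  0.2932]
corner [0.6331 0.2005]
corner [ 0.6912 -0.0836]
scene [0.6634 0.0567 0.2011] 11.524675167925603 638 0.0025406430654645717
[-0.0861  0.0671]
[-0.1686 -0.1143]
[-0.1132  0.2224]
[-0.1044 -0.2999]
[-0.2045  0.2951]
corner [0.6344 0.1987]
corner [ 0.6923 -0.0854]
```

```bash
cat > go.py <<'E'
from h import *
import sys
np.set_printoptions(precision=2,suppress=True)
B=np.array([.6627,.0577]); TH=np.radians(11.53); RB=np.array([[np.cos(TH),-np.sin(TH)],[np.sin(TH),np.cos(TH)]])
def prof(n='top'):
    d=cam(n); r=models.outline_of(n,'profile')
    if not r: return None
    C=cloud(d); m=r[0]['region']&(d['depth']>0); p=C[m]; p=p[(p[:,2]>.024)&(p[:,2]<.036)]
    (c,(w,h),a)=cv2.minAreaRect((p[:,:2]*1000).astype(np.float32))
    if w>h: a-=90
    c=RB.T@(np.array(c)/1000-B); return c*1000, np.degrees(TH)-a, sorted((w,h))   # bay mm, a (left end deeper +)
def go(X,Y,z,a):   # bay mm, z mm, tool y along rod angle a
    s=env.observe(); R=s['tool_rot']; p=s['position']; yaw=np.degrees(np.arctan2(R[1,1],R[0,1])); want=90+np.degrees(TH)-a
    rz=-(want-yaw); w=RB@np.array([X,Y])/1000+B; dw=np.array([*w,z/1000])-p
    y=np.radians(want); Rt=np.array([[-np.sin(y),np.cos(y),0],[np.cos(y),np.sin(y),0],[0,0,-1]])
    print('t',round(s['time_s'],2),'turn rz',round(rz,1),'then shift cm',Rt.T@dw*100,'tgt world',w*1000)
def tool():
    s=env.observe(); R=s['tool_rot']; yaw=np.degrees(np.arctan2(R[1,1],R[0,1]))
    print('t %.2f tool bay mm'%s['time_s'],RB.T@(s['position'][:2]-B)*1000,'z',s['position'][2]*1000,'a',round(90+np.degrees(TH)-yaw,1),'F',s['ft_force'],'grip',s['grip_width'])
if __name__=='__main__':
    tool()
    if 'p' in sys.argv[1]:
        for n in ('top','scene'): print(n,prof(n))
    for k in sys.argv[2:]: go(*map(float,k.split(',')))
E
python3 - <<'E'
from go import *
w=RB.T@(np.array([.471,.006])-B)*1000; print(w); go(w[0],w[1],200,21.5); go(w[0],w[1],12,21.5)
E
```

```text
[-198.17  -12.34]
t 1.5 turn rz -14.4 then shift cm [-32.58 -44.52   0.04] tgt world [471.   6.]
t 1.5 turn rz -14.4 then shift cm [-32.58 -44.52  18.84] tgt world [471.   6.]
```

Request:
jog_arm --plan "0 0 -7.1 0 0 0 255; 0 0 -7.1 0 0 0 255; 0 0 0 -2.3 -3.1 0 255; 0 0 0 -2.3 -3.1 0 255; 0 0 0 -2.3 -3.1 0 255; 0 0 0 -2.3 -3.1 0 255; 0 0 0 -2.3 -3.1 0 255; 0 0 0 -2.3 -3.1 0 255; 0 0 0 -2.3 -3.1 0 255; 0 0 0 -2.3 -3.1 0 255"

```text
time_s: 2.33
position: [0.3648, 0.2225, 0.2007]
tool_rot: [[-0.984, 0.177, 0.001], [0.177, 0.984, 0.0], [-0.001, 0.0, -1.0]]
ft_force: [0.8, 0.3, 0.3]
grip_width: -0.0001
gripper_force: 0.0
```

Request:
jog_arm --plan "0 0 0 -2.3 -3.1 0 255; 0 0 0 -2.3 -3.1 0 255; 0 0 0 -2.3 -3.1 0 255; 0 0 0 -2.3 -3.1 0 255; 0 0 0 -2.3 -3.1 1 255; 0 0 0 0 0 3 255; 0 0 0 0 0 3 255; 0 0 0 0 0 0 255"

```text
time_s: 3.0
position: [0.4476, 0.051, 0.1263]
tool_rot: [[-0.984, 0.179, -0.009], [0.179, 0.984, 0.001], [0.009, -0.0, -1.0]]
ft_force: [0.1, 0.1, -0.5]
grip_width: -0.0004
gripper_force: 0.0
```

```bash
python3 go.py p -198,-12,12,21.5
```

```text
t 3.00 tool bay mm [-212.12   36.41] z 126.32785751510734 a 21.8 F [ 0.07  0.09 -0.52] grip -0.00036174663172116055
top (array([-169.89, -127.49]), np.float64(4.817608623504638), [29.96628761291504, 215.21438598632812])
scene (array([-166.42, -116.13]), np.float64(5.152721195220947), [33.28512954711914, 239.5360870361328])
t 3.2 turn rz -0.2 then shift cm [-2.76 -4.1  12.01] tgt world [471.09   6.37]
```

Request:
jog_arm --plan "0 0 0 -1.38 -2.05 2 255; 0 0 0 -1.38 -2.05 2 255; 0 0 0 0 0 2.5 255; 0 0 0 0 0 2.5 255; 0 0 0 0 0 2 255; 0 0 0 0 0 1 255; 0 0 0 0 0 0 255"

```text
time_s: 3.78
position: [0.4701, 0.0064, 0.0101]
tool_rot: [[-0.984, 0.176, -0.001], [0.176, 0.984, 0.0], [0.001, 0.0, -1.0]]
ft_force: [-0.7, -0.9, 1.6]
grip_width: 0.0004
gripper_force: 0.0
```

```bash
python3 go.py t -198,-12,12,21.5 -142,-12,12,21.5
```

```text
t 3.78 tool bay mm [-198.98  -11.78] z 10.071958909776885 a 21.7 F [-0.69 -0.93  1.64] grip 0.0004281617708399493
t 3.78 turn rz -0.2 then shift cm [-0.1   0.02 -0.19] tgt world [471.09   6.37]
t 3.78 turn rz -0.2 then shift cm [-5.31  2.07 -0.19] tgt world [525.96  17.56]
```

Request:
jog_arm --plan "0 0 0 -0.57 0.2 0 255; 0 0 0 -0.57 0.2 0 255; 0 0 0 -0.57 0.2 0 255; 0 0 0 -0.57 0.2 0 255; 0 0 0 -0.57 0.2 0 255; 0 0 0 -0.57 0.2 0 255; 0 0 0 -0.57 0.2 0 255; 0 0 0 -0.57 0.2 0 255; 0 0 0 -0.57 0.2 0 255; 0 0 0 0 0 0 255"

```text
time_s: 4.62
position: [0.5249, 0.0147, 0.0104]
tool_rot: [[-0.984, 0.177, 0.001], [0.177, 0.984, -0.0], [-0.001, 0.0, -1.0]]
ft_force: [-1.0, -0.4, -0.0]
grip_width: -0.0001
gripper_force: 0.0
```

```bash
python3 go.py p
```

```text
t 4.62 tool bay mm [-143.62  -14.55] z 10.408015073141867 a 21.7 F [-0.96 -0.4  -0.03] grip -0.00012312600591304174
top (array([-173.25, -167.79]), np.float64(4.58586814880371), [30.183155059814453, 131.99984741210938])
scene (array([-166.54, -116.63]), np.float64(5.1034539031982415), [33.318668365478516, 238.7758331298828])
```

```bash
python3 - <<'E'
from go import *
d=cam('scene'); im=d['pixels'][130:330,150:420,::-1]; cv2.imwrite('pics/s2.png',cv2.resize(im,None,fx=2.8,fy=2.8,interpolation=cv2.INTER_CUBIC)); print(prof('scene'))
E
```

```text
(array([-167.11, -116.03]), np.float64(4.61812665939331), [32.713077545166016, 239.37631225585938])
```

View pics/s2.png

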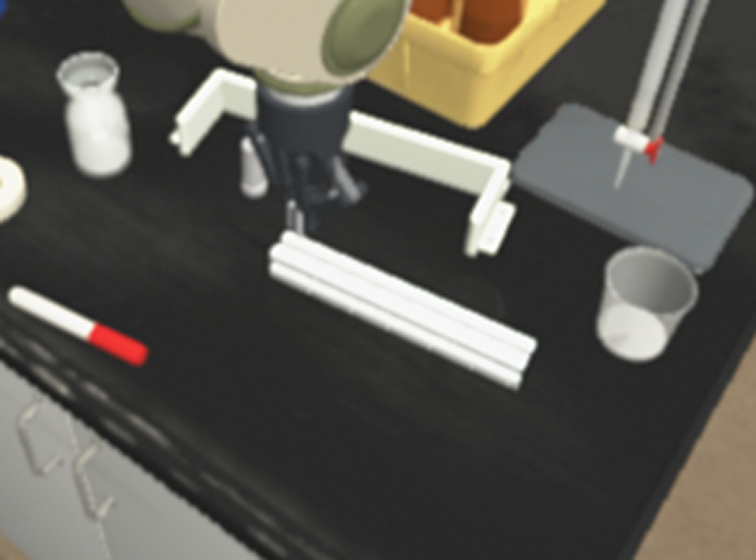

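```bash
python3 - <<'E'
from go import *
s=env.observe(); print(s['position'],s['q'])
for n in ('scene','top'):
    d=cam(n); T=np.linalg.inv(d['world_from_camera'])
    for nm,p in (('tcp',s['position']),('up80',s['position']+[0,0,.08]),('rodL',np.r_[RB@np.array([-.157,.004])+B,.03]),('rodR',np.r_[RB@np.array([-.177,-.236])+B,.03])):
        q=T@np.r_[p,1]; u=np.array([q[0]/q[2]*d['f']+d['cx'],q[1]/q[2]*d['f']+d['cy']]); print(n,nm,u,'crop',(u-[150,130])*2.8, 'depth there',d['depth'][int(u[1]),int(u[0])],q[2])
    if n=='top':
        cv2.imwrite('pics/t2.png',cv2.resize(d['pixels'][100:280,160:420,::-1],None,fx=2.9,fy=2.9,interpolation=cv2.INTER_CUBIC))
E
```

```text
[0.52 0.01 0.01] [-11.36  31.92  93.46  -0.    54.63 -91.16]
scene tcp [256.84 219.63] crop [299.15 250.95] depth there 0.9110133 0.9292629708217002
scene up80 [256.98 197.7 ] crop [299.53 189.57] depth there 0.8429762 0.8720059935394884
scene rodL [248.09 215.38] crop [274.64 239.07] depth there 0.95300394 0.9132876201397648
scene rodR [339.96 256.78] crop [531.89 354.98] depth there 0.8276936 0.8281388449611553
top tcp [280.85 205.79] crop [366.37 212.22] depth there 0.9574009 1.2823599321517343
top up80 [281.73 203.13] crop [368.84 204.76] depth there 0.9583816 1.2029508937696984
top rodL [274.92 211.14] crop [349.79 227.18] depth there 0.97447616 1.2614172705623348
top rodR [368.78 200.77] crop [612.58 198.16] depth there 1.2626827 1.260224163602419
```

View pics/t2.png

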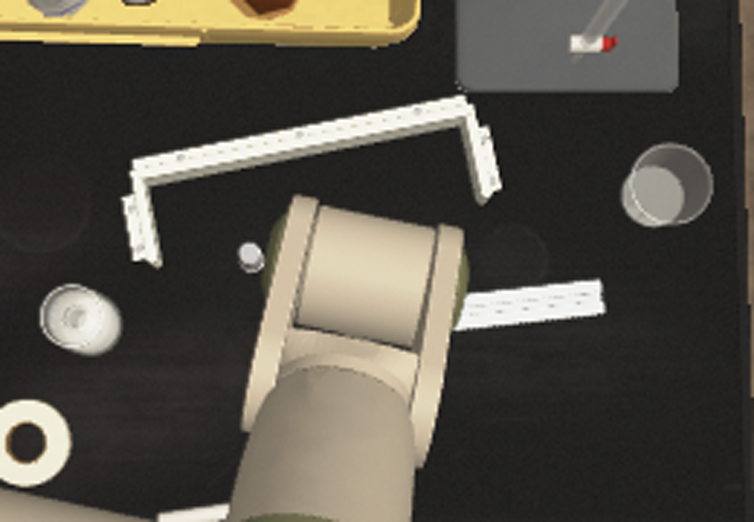

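```bash
python3 - <<'E'
from go import *
d=cam('scene'); C=cloud(d)
for r in range(196,224,2): print(r,[tuple(np.round(C[r,c]*1000).astype(int).tolist()) for c in (252,255,258,262)])
cv2.imwrite('pics/s3.png',cv2.resize(d['pixels'][180:250,210:300,::-1],None,fx=8,fy=8,interpolation=cv2.INTER_NEAREST))
d=cam('wrist'); save(d,'w1.png')
E
```

```text
196 [(515, 23, 99), (507, 8, 114), (507, -1, 120), (519, -3, 111)]
198 [(515, 23, 91), (507, 8, 107), (507, 0, 113), (529, 4, 92)]
200 [(513, 21, 87), (512, 12, 94), (507, 0, 106), (521, -2, 95)]
202 [(520, 27, 71), (513, 12, 86), (512, 3, 92), (516, -6, 96)]
204 [(521, 28, 62), (515, 14, 76), (512, 3, 86), (507, -12, 100)]
206 [(522, 28, 54), (515, 14, 69), (517, 7, 72), (505, -13, 96)]
208 [(554, 54, 1), (514, 13, 64), (516, 6, 66), (523, -1, 65)]
210 [(548, 49, 2), (514, 13, 57), (518, 8, 56), (526, 1, 54)]
212 [(523, 30, 29), (515, 14, 47), (517, 7, 51), (559, 25, 0)]
214 [(517, 25, 31), (522, 19, 30), (547, 28, 1), (552, 20, 2)]
216 [(513, 22, 29), (517, 15, 30), (520, 9, 32), (549, 17, 0)]
218 [(512, 21, 23), (516, 15, 24), (516, 5, 30), (523, -2, 29)]
220 [(502, 13, 31), (506, 7, 31), (515, 4, 25), (516, -7, 32)]
222 [(496, 9, 31), (501, 3, 31), (505, -2, 31), (515, -8, 26)]
```

View pics/w1.png

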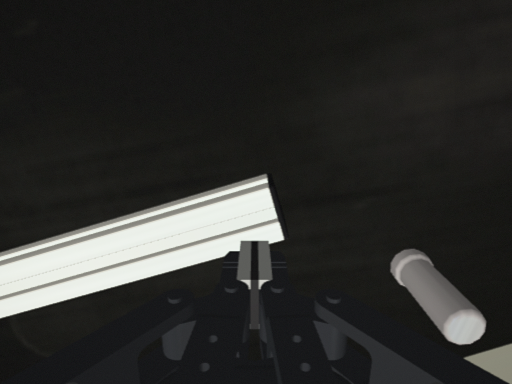

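View pics/s3.png

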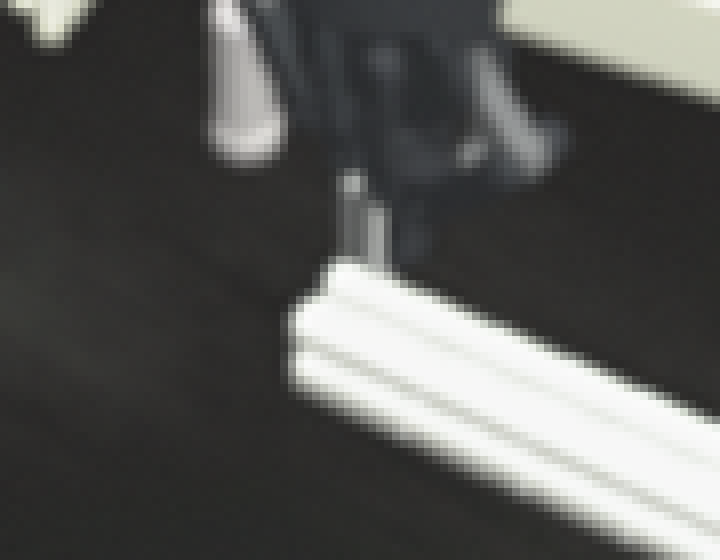

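```bash
python3 - <<'E'
from go import *
s=env.observe(); print(env.tcp_to_grasp, s['position']*1000, s['time_s'])
d=cam('wrist'); C=cloud(d); T=np.linalg.inv(d['world_from_camera']); print(d['world_from_camera'][:3,3]*1000)
q=T@np.r_[s['position'],1]; print('tcp px',q[0]/q[2]*d['f']+d['cx'],q[1]/q[2]*d['f']+d['cy'])
for r in range(225,300,6): print(r,[tuple(np.round(C[r,c]*1000).astype(int).tolist()) for c in (200,246,252,258,264)])
E
```

```text
-0.0187 [523.61  14.67  10.46] 5.1667
[448.63  28.14 185.  ]
tcp px 254.24464084187153 230.17170856306979
225 [(507, -11, 31), (513, 12, 25), (514, 15, 26), (513, 19, 29), (513, 22, 30)]
231 [(513, -13, 25), (515, 12, 31), (515, 15, 30), (516, 18, 31), (516, 21, 31)]
237 [(516, -14, 25), (518, 11, 31), (518, 14, 31), (519, 17, 31), (520, 21, 31)]
243 [(517, -13, 30), (512, 13, 50), (513, 15, 49), (513, 18, 49), (514, 21, 49)]
249 [(520, -14, 31), (513, 13, 55), (513, 15, 55), (513, 18, 56), (514, 21, 55)]
255 [(524, -15, 31), (513, 13, 61), (513, 16, 62), (513, 18, 62), (514, 21, 60)]
261 [(527, -15, 31), (513, 13, 66), (513, 16, 66), (514, 18, 65), (514, 21, 67)]
267 [(547, -25, 1), (512, 13, 71), (513, 16, 71), (513, 18, 71), (514, 20, 71)]
273 [(551, -26, 1), (513, 13, 76), (513, 16, 75), (514, 18, 75), (514, 20, 75)]
279 [(555, -27, 2), (513, 14, 79), (513, 16, 79), (513, 18, 80), (514, 20, 79)]
285 [(560, -28, 1), (512, 14, 85), (515, 15, 80), (516, 17, 80), (512, 20, 86)]
291 [(564, -29, 1), (512, 14, 89), (518, 15, 80), (449, 28, 185), (513, 20, 89)]
297 [(514, -4, 84), (512, 14, 92), (521, 14, 80), (521, 17, 80), (513, 20, 92)]
```

Request:
jog_arm --plan "0 0 0 2.7 -0.9 0 255; 0 0 0 2.7 -0.9 0 255; 0 0 0 0 0 0.8 255; 0 0 0 0 0 0.6 255; 0 0 0 0 0 0.6 255; 0 0 0 0 0 0 255"

```text
time_s: 5.72
position: [0.4678, 0.0066, -0.0106]
tool_rot: [[-0.984, 0.177, -0.001], [0.177, 0.984, 0.0], [0.001, 0.0, -1.0]]
ft_force: [0.8, 0.3, -0.0]
grip_width: -0.0001
gripper_force: 0.0
```

```bash
cat > tip.py <<'E'
from go import *
tool(); s=env.observe(); p=s['position']
for n in ('scene','wrist'):
    C=cloud(cam(n)).reshape(-1,3); r=np.hypot(*(C[:,:2]-p[:2]).T)
    for a,b in ((0,.016),(.016,.03),(.03,.045),(.045,.06),(.06,.08)):
        z=C[(r>=a)&(r<b)&(C[:,2]>.005)&(C[:,2]<.3),2]; print(n,a,b,np.round(np.percentile(z,[0,2,10,50])*1000) if len(z)>20 else len(z))
E
python3 tip.py
```

```text
t 5.72 tool bay mm [-201.17  -11.16] z -10.607760902286982 a 21.7 F [ 0.82  0.3  -0.02] grip -5.2216464315487564e-05
scene 0 0.016 [20. 26. 32. 60.]
scene 0.016 0.03 [  7.  53.  72. 102.]
scene 0.03 0.045 [  5.  12.  97. 176.]
scene 0.045 0.06 [  5.   8.  12. 101.]
scene 0.06 0.08 [  5.  11.  30. 273.]
wrist 0 0.016 [25. 30. 39. 69.]
wrist 0.016 0.03 [ 9. 66. 73. 91.]
wrist 0.03 0.045 [ 5. 21. 76. 89.]
wrist 0.045 0.06 [ 25.  28.  90. 100.]
wrist 0.06 0.08 [ 26.  29.  31. 164.]
```

Request:
jog_arm --plan "0 0 0 0 0 0.8 255; 0 0 0 0 0 0.6 255; 0 0 0 0 0 0 255; 0 0 0 -0.6 0.2 0 255; 0 0 0 -0.6 0.2 0 255; 0 0 0 -0.6 0.2 0 255; 0 0 0 -0.6 0.2 0 255; 0 0 0 -0.6 0.2 0 255; 0 0 0 -0.6 0.2 0 255"

```text
time_s: 6.57
position: [0.5056, 0.0121, -0.0235]
tool_rot: [[-0.984, 0.177, -0.0], [0.177, 0.984, -0.0], [0.0, -0.0, -1.0]]
ft_force: [-0.7, 0.8, 1.4]
grip_width: -0.0001
gripper_force: 0.7
```

```bash
python3 tip.py; python3 go.py p
```

```text
t 6.57 tool bay mm [-163.08  -13.26] z -23.49534512820064 a 21.7 F [-0.71  0.83  1.35] grip -5.0504198560153254e-05
scene 0 0.016 [ 9. 12. 19. 45.]
scene 0.016 0.03 [ 6.  9. 29. 85.]
scene 0.03 0.045 [  7.  22.  76. 163.]
scene 0.045 0.06 [ 6.  9. 21. 88.]
scene 0.06 0.08 [  6.  11.  31. 268.]
wrist 0 0.016 [12. 17. 26. 56.]
wrist 0.016 0.03 [ 5. 12. 58. 77.]
wrist 0.03 0.045 [ 5. 12. 62. 76.]
wrist 0.045 0.06 [ 5.  8. 76. 87.]
wrist 0.06 0.08 [ 5.  6. 10. 27.]
t 6.67 tool bay mm [-162.53  -13.47] z -23.491988733198564 a 21.7 F [ 0.13 -1.15 -0.62] grip -4.274696890942392e-05
top (array([-173.19, -173.8 ]), np.float64(13.227242736816406), [30.275983810424805, 120.74959564208984])
scene (array([-162.96, -138.89]), np.float64(13.087243347167968), [32.686317443847656, 194.9415283203125])
```

Request:
jog_arm --plan "0 0 0 -0.6 0.2 0 255; 0 0 0 -0.6 0.2 0 255; 0 0 0 -0.6 0.2 0 255; 0 0 0 -0.6 0.2 0 255; 0 0 0 -0.6 0.2 0 255; 0 0 0 -0.6 0.2 0 255; 0 0 0 0 0 0 255"

```text
time_s: 7.45
position: [0.5439, 0.0175, -0.0236]
tool_rot: [[-0.984, 0.177, 0.001], [0.177, 0.984, -0.0], [-0.001, 0.0, -1.0]]
ft_force: [-0.6, 0.4, -0.2]
grip_width: -0.0
gripper_force: 0.0
```

```bash
python3 - <<'E'
s=open('go.py').read()
s=s.replace("return c*1000, np.degrees(TH)-a, sorted((w,h))","a=np.degrees(TH)-a; h=max(w,h)/1000; u=np.array([np.sin(np.radians(a)),np.cos(np.radians(a))]); return 'cFromRight',(c+u*(.12-h/2))*1000,'cFromLeft',(c-u*(.12-h/2))*1000,'a',round(a,1),'len',round(h*1000)")
open('go.py','w').write(s)
E
python3 go.py p
```

```text
t 7.45 tool bay mm [-124.4   -15.65] z -23.562276524425407 a 21.7 F [-0.6   0.36 -0.16] grip -3.572621714938685e-05
top ('cFromRight', array([-144.8 , -115.24]), 'cFromLeft', array([-194.2 , -215.29]), 'a', np.float64(26.3), 'len', 128)
scene ('cFromRight', array([-142.73, -116.23]), 'cFromLeft', array([-160.07, -151.27]), 'a', np.float64(26.3), 'len', 201)
```

Request:
jog_arm --plan "0 0 0 -0.6 0.2 0 255; 0 0 0 -0.45 0.15 0 255; 0 0 0 0 0 0 255; 0 0 0 1.2 0 0 255; 0 0 0 0 0 -3 255; 0 0 0 0 0 -3 255; 0 0 0 0 -3 0 255; 0 0 0 0 -3 0 255; 0 0 0 0 -3 0 255; 0 0 0 0 -3 0 255"

```text
time_s: 8.48
position: [0.5202, -0.0981, 0.0367]
tool_rot: [[-0.984, 0.176, 0.001], [0.176, 0.984, -0.0], [-0.001, -0.0, -1.0]]
ft_force: [-0.0, -0.7, 0.0]
grip_width: 0.0001
gripper_force: 0.0
```

```bash
python3 go.py p -215,-245,40,30 -215,-245,-23,30
```

```text
t 8.48 tool bay mm [-170.76 -124.21] z 36.7278322062129 a 21.7 F [-0.05 -0.7   0.01] grip 7.691959572890535e-05
top ('cFromRight', array([-64.86,  15.78]), 'cFromLeft', array([-142.8 , -114.89]), 'a', np.float64(30.8), 'len', 88)
scene ('cFromRight', array([-137.53, -115.75]), 'cFromLeft', array([-138.05, -116.65]), 'a', np.float64(30.3), 'len', 239)
t 8.68 turn rz 8.2 then shift cm [ -2.22 -12.75  -0.36] tgt world [ 501.01 -225.33]
t 8.68 turn rz 8.2 then shift cm [ -2.22 -12.75   5.94] tgt world [ 501.01 -225.33]
```

Request:
jog_arm --plan "0 0 4.4 0 0 0 255; 0 0 4.4 0 0 0 255; 0 0 0 -0.55 -3.2 0 255; 0 0 0 -0.55 -3.2 0 255; 0 0 0 -0.55 -3.2 0 255; 0 0 0 -0.55 -3.2 0 255; 0 0 0 0 0 2.5 255; 0 0 0 0 0 2.5 255; 0 0 0 0 0 1 255; 0 0 0 0 0 0 255"

```text
time_s: 9.52
position: [0.4987, -0.2234, -0.0255]
tool_rot: [[-0.946, 0.324, -0.004], [0.324, 0.946, 0.003], [0.004, 0.002, -1.0]]
ft_force: [-0.2, 0.1, 0.4]
grip_width: -0.0003
gripper_force: 0.0
```

```bash
python3 go.py p -214,-245,-23,30.5
```

```text
t 9.52 tool bay mm [-216.86 -242.65] z -25.545706141382166 a 30.5 F [-0.17  0.08  0.41] grip -0.00028998590763563064
top ('cFromRight', array([-135.22, -105.95]), 'cFromLeft', array([-140.59, -115.35]), 'a', np.float64(29.7), 'len', 229)
scene ('cFromRight', array([-138.28, -115.48]), 'cFromLeft', array([-139.28, -117.21]), 'a', np.float64(30.0), 'len', 238)
t 9.72 turn rz 0.0 then shift cm [-0.15  0.04  0.07] tgt world [ 501.99 -225.13]
```

Request:
jog_arm --plan "0 0 0 -0.3 0.7 0 255; 0 0 0 0 0.8 0 255; 0 0 0 0 0.8 0 255; 0 0 0 0 0.8 0 255; 0 0 0 0 0.8 0 255; 0 0 0 0 0.8 0 255; 0 0 0 0 0.8 0 255; 0 0 0 0 0.8 0 255; 0 0 0 0 0.8 0 255; 0 0 0 0 0 0 255"

```text
time_s: 10.55
position: [0.5256, -0.1571, -0.0238]
tool_rot: [[-0.946, 0.324, -0.001], [0.324, 0.946, 0.001], [0.001, 0.001, -1.0]]
ft_force: [-0.3, -0.3, -0.2]
grip_width: 0.0005
gripper_force: 0.0
```

```bash
python3 go.py p
```

```text
t 10.55 tool bay mm [-177.3  -183.01] z -23.834134865799932 a 30.5 F [-0.3  -0.27 -0.2 ] grip 0.0005118808536479148
top ('cFromRight', array([-95.56, -37.36]), 'cFromLeft', array([-113.09,  -67.62]), 'a', np.float64(30.1), 'len', 205)
scene ('cFromRight', array([-111.3 ,  -68.66]), 'cFromLeft', array([-110.73,  -67.69]), 'a', np.float64(30.2), 'len', 241)
```

Request:
jog_arm --plan "0 0 0 0 0.8 0 255; 0 0 0 0 0.8 0 255; 0 0 0 0 0.8 0 255; 0 0 0 0 0.8 0 255; 0 0 0 0 0.8 0 255; 0 0 0 0 0.8 0 255; 0 0 0 0 0.8 0 255; 0 0 0 0 0.8 0 255; 0 0 0 0 0 0 255"

```text
time_s: 11.5
position: [0.5467, -0.0969, -0.0235]
tool_rot: [[-0.946, 0.324, 0.0], [0.324, 0.946, 0.0], [0.0, 0.0, -1.0]]
ft_force: [0.2, 0.7, -0.3]
grip_width: 0.0001
gripper_force: 0.0
```

```bash
python3 go.py p
```

```text
t 11.50 tool bay mm [-144.58 -128.26] z -23.540088011401902 a 30.4 F [ 0.23  0.71 -0.25] grip 5.280227337206029e-05
top ('cFromRight', array([-59.21,  23.98]), 'cFromLeft', array([-80.46, -12.62]), 'a', np.float64(30.1), 'len', 198)
scene ('cFromRight', array([-78.32, -13.24]), 'cFromLeft', array([-77.91, -12.54]), 'a', np.float64(30.5), 'len', 241)
```

Request:
jog_arm --plan "0 0 0 0 -1.5 0 255; 0 0 0 2 0 0 255; 0 0 0 2 0 0 255; 0 0 0 0 2.7 0 255; 0 0 0 0 2.7 0 255; 0 0 -6 0 0 0 255; 0 0 0 0 0 0 255"

```text
time_s: 12.28
position: [0.5213, -0.048, -0.0235]
tool_rot: [[-0.976, 0.22, 0.0], [0.22, 0.976, -0.0], [-0.0, -0.0, -1.0]]
ft_force: [0.1, -0.7, -0.2]
grip_width: 0.0001
gripper_force: 0.0
```

```bash
python3 go.py p -115,-80,-23,24.5
```

```text
t 12.28 tool bay mm [-159.63  -75.28] z -23.473278782184227 a 24.2 F [ 0.07 -0.7  -0.25] grip 9.234290259686771e-05
top ('cFromRight', array([-32.03,  70.8 ]), 'cFromLeft', array([-80.64, -12.67]), 'a', np.float64(30.2), 'len', 143)
scene ('cFromRight', array([-78.45, -13.6 ]), 'cFromLeft', array([-78.33, -13.38]), 'a', np.float64(30.1), 'len', 240)
t 12.48 turn rz -0.2 then shift cm [-4.25  1.56 -0.06] tgt world [566.01 -43.67]
```

Request:
jog_arm --plan "0 0 0 -0.6 0.25 0 255; 0 0 0 -0.6 0.25 0 255; 0 0 0 -0.6 0.25 0 255; 0 0 0 -0.6 0.25 0 255; 0 0 0 -0.6 0.25 0 255; 0 0 0 -0.6 0.25 0 255; 0 0 0 -0.6 0.25 0 255; 0 0 0 0 0 0 255"

```text
time_s: 13.15
position: [0.5675, -0.0408, -0.0236]
tool_rot: [[-0.974, 0.225, 0.001], [0.225, 0.974, -0.0], [-0.001, 0.0, -1.0]]
ft_force: [-0.1, 0.0, 0.5]
grip_width: -0.0003
gripper_force: 0.0
```

```bash
python3 go.py p
```

```text
t 13.15 tool bay mm [-113.02  -77.5 ] z -23.575359329169814 a 24.5 F [-0.11  0.02  0.54] grip -0.00029972574905109294
top ('cFromRight', array([-25.37,  91.23]), 'cFromLeft', array([-62.3 , -11.06]), 'a', np.float64(19.9), 'len', 131)
scene ('cFromRight', array([-59.72, -12.69]), 'cFromLeft', array([-59.32, -11.58]), 'a', np.float64(19.8), 'len', 241)
```

Request:
jog_arm --plan "0 0 0 1.2 0 0 255; 0 0 -4.7 0 0 0 255; 0 0 0 0 -2.3 0 255; 0 0 0 0 -2.3 0 255; 0 0 0 0 -2.3 0 255; 0 0 0 0 0 0 255; 0 0 0 -1.6 0 0 255; 0 0 0 -1.6 0 0 255; 0 0 0 0 0 0 255"

```text
time_s: 14.1
position: [0.5782, -0.1116, -0.0233]
tool_rot: [[-0.989, 0.145, 0.003], [0.145, 0.99, -0.001], [-0.003, -0.0, -1.0]]
ft_force: [-0.7, 0.0, 1.0]
grip_width: -0.0003
gripper_force: 0.0
```

```bash
python3 go.py p -109,-110,-23,20
```

```text
t 14.10 tool bay mm [-116.61 -149.01] z -23.280244988192354 a 19.8 F [-0.65  0.01  0.96] grip -0.0003327492374414604
top ('cFromRight', array([-52.26,  15.75]), 'cFromLeft', array([-61.86, -11.23]), 'a', np.float64(19.6), 'len', 211)
scene ('cFromRight', array([-59.97, -11.78]), 'cFromLeft', array([-60.66, -13.75]), 'a', np.float64(19.3), 'len', 238)
t 14.3 turn rz 0.2 then shift cm [ 0.3   3.87 -0.07] tgt world [577.89 -71.87]
```

Request:
jog_arm --plan "0 0 0 -0.2 0.6 0 255; 0 0 0 -0.2 0.6 0 255; 0 0 0 0.1 0.5 0 255; 0 0 0 0.15 0.5 0 255; 0 0 0 0.15 0.5 0 255; 0 0 0 0.15 0.5 0 255; 0 0 0 0.15 0.5 0 255; 0 0 0 0 0 0 255"

```text
time_s: 14.97
position: [0.5781, -0.073, -0.0235]
tool_rot: [[-0.99, 0.144, -0.0], [0.144, 0.99, 0.0], [0.0, 0.0, -1.0]]
ft_force: [0.0, -0.2, 0.5]
grip_width: -0.0
gripper_force: 0.0
```

```bash
python3 go.py p
```

```text
t 14.97 tool bay mm [-109.   -111.18] z -23.535669451066852 a 19.8 F [ 0.01 -0.15  0.49] grip -3.763622244211128e-05
top ('cFromRight', array([-40.5 ,  52.91]), 'cFromLeft', array([-57.88,   8.67]), 'a', np.float64(21.4), 'len', 192)
scene ('cFromRight', array([-55.52,  10.53]), 'cFromLeft', array([-56.32,   8.52]), 'a', np.float64(21.8), 'len', 238)
```

Request:
jog_arm --plan "0 0 0 0 -1.2 0 255; 0 0 0 1.7 0 0 255; 0 0 0 1.7 0 0 255; 0 0 0 0 0 0 255; 0 0 0 0 2.4 0 255; 0 0 0 0 2.4 0 255; 0 0 -6 0 0 0 255; 0 0 -6 0 0 0 255; 0 0 0 0 0 0 255"

```text
time_s: 15.92
position: [0.5506, -0.034, -0.0235]
tool_rot: [[-0.998, -0.069, 0.001], [-0.069, 0.998, -0.0], [-0.001, -0.0, -1.0]]
ft_force: [-0.5, -0.1, -1.2]
grip_width: 0.0001
gripper_force: 0.0
```

```bash
python3 go.py p -80,-75,-23,8
```

```text
t 15.92 tool bay mm [-128.19  -67.42] z -23.518244069290553 a 7.6 F [-0.46 -0.1  -1.17] grip 0.00010601983774265871
top ('cFromRight', array([-24.  ,  96.42]), 'cFromLeft', array([-57.24,   9.3 ]), 'a', np.float64(20.9), 'len', 147)
scene None
t 16.12 turn rz -0.0 then shift cm [-4.92 -0.07 -0.06] tgt world [599.31 -31.78]
```

Push the right end forward.

Request:
jog_arm --plan "0 0 0 -0.6 0 0 255; 0 0 0 -0.6 0 0 255; 0 0 0 -0.6 0 0 255; 0 0 0 -0.6 0 0 255; 0 0 0 -0.6 0 0 255; 0 0 0 -0.6 0 0 255; 0 0 0 -0.6 0 0 255; 0 0 0 -0.6 0 0 255; 0 0 0 0 0 0 255"

```text
time_s: 16.87
position: [0.5992, -0.0304, -0.0236]
tool_rot: [[-0.998, -0.065, 0.001], [-0.065, 0.998, -0.0], [-0.001, -0.0, -1.0]]
ft_force: [-0.4, -0.3, -0.1]
grip_width: 0.0006
gripper_force: 0.0
```

```bash
python3 go.py p -41,-75,-23,0
```

```text
t 16.87 tool bay mm [-79.87 -73.67] z -23.572742144695727 a 7.8 F [-0.4  -0.25 -0.07] grip 0.0005685744759451224
top ('cFromRight', array([-24.67, 105.19]), 'cFromLeft', array([-40.69,  11.62]), 'a', np.float64(9.7), 'len', 145)
scene ('cFromRight', array([-41.59,  12.41]), 'cFromLeft', array([-41.11,  14.55]), 'a', np.float64(12.7), 'len', 242)
t 17.07 turn rz -7.8 then shift cm [-4.03 -0.17 -0.06] tgt world [637.52 -23.98]
```

Request:
jog_arm --plan "0 0 -5 -0.5 0 0 255; 0 0 0 -0.5 0 0 255; 0 0 0 -0.5 0 0 255; 0 0 0 -0.5 0 0 255; 0 0 0 -0.5 0 0 255; 0 0 0 0 0 0 255"

```text
time_s: 17.57
position: [0.6236, -0.027, -0.0235]
tool_rot: [[-0.989, -0.151, 0.001], [-0.151, 0.989, -0.0], [-0.001, -0.0, -1.0]]
ft_force: [0.4, 0.2, 0.1]
grip_width: -0.0001
gripper_force: 0.0
```

```bash
python3 go.py p -41,-75,-23,0
```

```text
t 17.57 tool bay mm [-55.23 -75.22] z -23.53518681617683 a 2.9 F [0.41 0.21 0.1 ] grip -6.674948199610128e-05
top ('cFromRight', array([-27.38, 104.82]), 'cFromLeft', array([-29.11,  15.6 ]), 'a', np.float64(1.1), 'len', 151)
scene ('cFromRight', array([-27.45,  15.12]), 'cFromLeft', array([-27.52,  13.16]), 'a', np.float64(2.1), 'len', 238)
t 17.77 turn rz -2.8 then shift cm [-1.53  0.01 -0.06] tgt world [637.52 -23.98]
```

Request:
jog_arm --plan "0 0 -2.8 1.4 0 0 255; 0 0 0 0 2.7 0 255; 0 0 0 0 2.7 0 255; 0 0 0 0 2.7 0 255; 0 0 0 0 0 0 255; 0 0 0 -0.6 0 0 255; 0 0 0 -0.6 0 0 255; 0 0 0 -0.5 0 0 255; 0 0 0 -0.4 0 0 255; 0 0 0 0 0 0 255"

```text
time_s: 18.6
position: [0.6142, 0.0536, -0.0237]
tool_rot: [[-0.98, -0.198, 0.001], [-0.198, 0.98, -0.0], [-0.001, -0.0, -1.0]]
ft_force: [0.3, -0.7, -0.3]
grip_width: -0.0001
gripper_force: 0.0
```

```bash
python3 go.py p -41,6,-23,0
```

```text
t 18.60 tool bay mm [-48.36   5.65] z -23.676940713958235 a 0.1 F [ 0.29 -0.72 -0.31] grip -5.530835521693846e-05
top ('cFromRight', array([-24.21,  16.02]), 'cFromLeft', array([-24.21,  15.5 ]), 'a', np.float64(0.5), 'len', 239)
scene ('cFromRight', array([-22.42,  15.36]), 'cFromLeft', array([-22.42,  14.27]), 'a', np.float64(0.2), 'len', 239)
t 18.8 turn rz -0.1 then shift cm [-0.82 -0.03 -0.07] tgt world [621.33  55.38]
```

Request:
jog_arm --plan "0 0 0 -0.3 0 0 255; 0 0 0 -0.3 0 0 255; 0 0 0 -0.2 0 0 255; 0 0 0 0 0 0 255"

```text
time_s: 19.13
position: [0.6215, 0.056, -0.0237]
tool_rot: [[-0.98, -0.199, 0.0], [-0.199, 0.98, 0.0], [-0.0, -0.0, -1.0]]
ft_force: [0.4, -0.3, -0.2]
grip_width: 0.0001
gripper_force: 0.0
```

```bash
python3 go.py p
```

```text
t 19.13 tool bay mm [-40.74   6.53] z -23.656061744236087 a 0.0 F [ 0.42 -0.29 -0.25] grip 0.00014559097780601855
top ('cFromRight', array([-18.43,  17.44]), 'cFromLeft', array([-18.44,  15.75]), 'a', np.float64(0.5), 'len', 238)
scene ('cFromRight', array([-13.64,  15.29]), 'cFromLeft', array([-13.65,  14.88]), 'a', np.float64(0.4), 'len', 240)
```

Request:
jog_arm --plan "0 0 0 -0.1 0 0 255; 0 0 0 -0.1 0 0 255; 0 0 0 0 0 0 255"

```text
time_s: 19.58
position: [0.6226, 0.0563, -0.0235]
tool_rot: [[-0.98, -0.2, -0.001], [-0.2, 0.98, -0.0], [0.001, 0.0, -1.0]]
ft_force: [-3.9, -0.6, 3.3]
grip_width: -0.0002
gripper_force: 1.7
```

Request:
jog_arm --plan "0 0 0 -0.1 0 0 255; 0 0 0 0 0 0 255"

```text
time_s: 19.75
position: [0.6229, 0.0565, -0.0236]
tool_rot: [[-0.98, -0.2, -0.003], [-0.2, 0.98, -0.0], [0.003, 0.0, -1.0]]
ft_force: [-6.1, -0.3, 4.4]
grip_width: 0.0003
gripper_force: 3.4
```

Request:
jog_arm --plan "0 0 0 1.5 0 0 255; 0 0 0 2.5 -1 0 255; 0 0 0 3 -1 0 255; 0 0 0 0 0 -3 255; 0 0 0 0 0 -3 255; 0 0 0 0 0 -3 255; 0 0 0 3 0 -3 255; 0 0 0 3 0 -3 255; 0 0 0 0 0 0 255; 0 0 0 0 0 0 255"

```text
time_s: 20.58
position: [0.502, 0.0109, 0.1271]
tool_rot: [[-0.98, -0.199, 0.004], [-0.199, 0.98, -0.001], [-0.004, -0.002, -1.0]]
ft_force: [0.7, -0.5, -0.0]
grip_width: 0.0
gripper_force: 0.0
```

```bash
python3 - <<'E'
from go import *
tool()
for n in ('top','scene'): print(prof(n)); 
d=cam('top'); cv2.imwrite('pics/t9.png',cv2.resize(d['pixels'][100:280,160:420,::-1],None,fx=2.9,fy=2.9,interpolation=cv2.INTER_CUBIC))
E
```

```text
t 20.58 tool bay mm [-166.8   -13.75] z 127.07430705693467 a 0.1 F [ 0.65 -0.49 -0.03] grip 9.409620929104079e-06
('cFromRight', array([-14.98,  17.08]), 'cFromLeft', array([-14.97,  15.99]), 'a', np.float64(-0.4), 'len', 239)
('cFromRight', array([-12.44,  13.85]), 'cFromLeft', array([-12.45,  18.12]), 'a', np.float64(-0.1), 'len', 244)
```

View pics/t9.png

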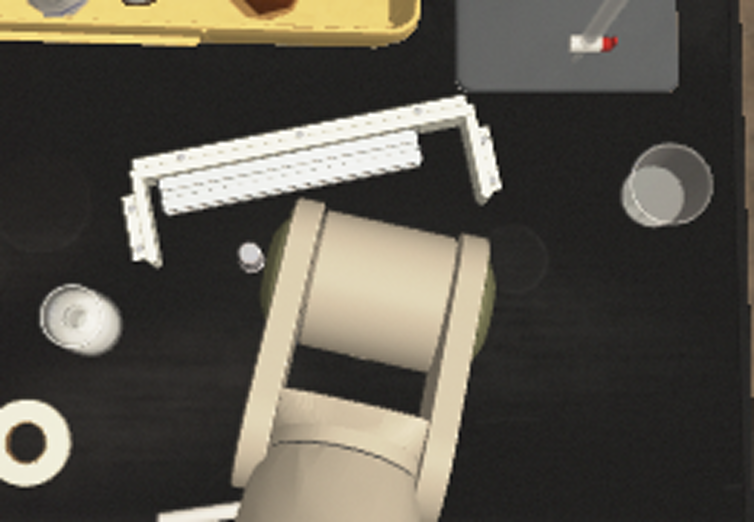

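The picture shows the profile flush along the fence, from crop (160,195) to (420,150), between the cheeks and behind the post at (250,257). The bottle, beaker and tape have not moved, and the arm is clear.

```bash
python3 -c "
from rig import job
print(job.close_job())"
```

```text
the job is handed in; nothing more can be done
None
```

The profile lies flush against the back fence, behind the post and between the cheeks; the bottle, beaker and tape roll look undisturbed, the arm is clear, and the job was handed in about 21 s into the 67 s limit (no verdict was returned).

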